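# Press the flanged bushing into the bearing bracket

### The job

Take the middle-sized of the three brass flanged bushings, the one that fits the open bore of the empty black bracket on the bench, set it upright in the bore and press it fully home, stopping when the rising force shows that its flange has met the bracket's face. Leave it there, and leave the large and the small bushing standing where they are.

Things in the scene. Friction and masses are not known exactly. Their poses are not given: they have to be found in the camera images.
- bushing: The bushing to fit: brass, standing upright and loose on the bench, 40 mm tall, 0.22 kg. Origin: centre of its underside; z up, round about z. Shank 30 mm diameter x 30 mm, its lowest 6 mm tapering to 22 mm; above it the flange to grip, 50 mm diameter x 10 mm. Flat closed top with a black 13 mm plug at its centre, where closed fingertips can press.
- bushing_large: A larger bushing of the same kind that does not fit: shank 42 mm, flange 62 mm in diameter, 40 mm tall. Origin at the centre of its underside. Loose, stands on the bench at one of the three bushing places; leave it.
- bushing_small: A smaller bushing of the same kind, too loose for the bore: shank 20 mm, flange 34 mm in diameter, 40 mm tall. Origin at the centre of its underside. Loose, stands on the bench at one of the three bushing places; leave it.
- bracket: Empty black cast bracket, fixed: foot 100 mm square, round boss with bright flat face 52 mm up. Origin on the bench under the bore's centre, z up. Bore 33 mm, lead-in 42 mm. A rubber ring in it stops the bushing with its flange 9-12 mm above the face; about 10 N more slides both down, for good, till flange meets face (bushing origin at z 22 mm here). A finished bracket stands farther off.
Mind the look-alikes: they are no part of the job. Leave any grey or white look-alike of the bushing alone.

How it is judged (in metres and radians):
On the way:
1. the robot presses the bushing home: its flange is within 3 mm of the bracket's face while the robot pushes on it with more than 3 N (z of bushing in the frame of bracket below 0.025 m and horizontal distance between bushing and bracket below 0.005 m and contact force between any of the fingers, the arm and bushing above 3 N).
At the end, for the whole second after the job is handed in: The middle bushing is in the bracket's bore (within 5 mm of its axis), upright within 0.1 rad, its flange within 3 mm of the bracket's face, at rest; the large and the small bushing are within 30 mm of where they stood (z of bushing in the frame of bracket between 0.018 and 0.025 m and horizontal distance between bushing and bracket below 0.005 m and angle between bushing's own z axis and vertical below 0.1 rad and linear speed of bushing below 0.02 m/s and distance of each of bushing_large, bushing_small from where it was at the start of the episode below 0.03 m); the robot touches nothing.
It fails at once if the bushing is forced on against the bracket with more than 80 N (contact force between bushing and bracket above 80 N).
It fails at once if the large or the small bushing is moved more than 30 mm (distance of any of bushing_large, bushing_small from where it was at the start of the episode above 0.03 m).
It also fails if it takes over 42 s, if anything falls off the work surface, if the arm or the gripper's body presses on something with over 40 N, if the wrist force passes 120 N, or if a joint passes its speed limit or range.

### The arm

A 7-joint arm with a two-finger parallel gripper is mounted at the origin on the work surface. World frame = base frame: x ahead of the robot, y to its left, z up, the work surface at z = 0. Lengths are in m, angles in degrees, forces in N, time in s.
With the tool pointing down it reaches from about 0.4 to 0.925 m from the base axis. Payload 5.6 kg.
Tool frame: the origin (TCP) lies at the very end of the fingers, on their centre line; the grasp point (between the pads) lies 19 mm behind it; z points along the fingers, y is the line along which they close (so a half turn about z gives the same grasp; the last joint's range is limited). The gripper opens to 85 mm and grips with 20 to 120 N. Pads are 22 mm wide; open, the fingers measure 114 mm over their backs; the gripper's body (76 mm by 85 mm) begins 54 mm behind the grasp point. The pads swing forward as they close: fully open they stand 13 mm farther back than shut.
Start: joints at [-67.494, 26.786, -0.665, 91.828, 0.344, 61.387, -3.226], TCP at [0.274, 0.589, 0.196] pointing down, gripper open.
Joint ranges: [-144.91, 144.91], [-17.63, 115.5], [-89.93, 88.59], [15.96, 139.68], [-74.01, 254.01], [8.47, 105.57], [-167.45, 167.45]. Speed limits (degrees/s): [147.25, 147.25, 180, 180, 180, 180, 180].

### API

Orientations are given as a 3x3 rotation matrix whose columns are the frame's x, y, z axes.
In Python, from workcell import bot gives the robot as it stands.
- The arm moves only by the tool drive_tool, never from a script. Its argument "series" is a list that holds one entry, the list of rows, each a list of 7 numbers: the shift along the tool's x, y, z scaled (see below), then the turn, a rotation vector about the tool's x, y, z scaled (see below), then the opening, from 0 (shut) to 1 (fully open). A call has 1 to 8 rows; each row is the pose to reach, as a shift and turn from the pose commanded when the call began, along the tool's axes at that moment, turning the shorter way round; what a row does not reach only later rows make up. The controller multiplies each number of a shift by 300 mm and each number of a turn by pi rad. A row lasts 1/8 s, in which the tool goes at most 62.5 mm and 10.7 degrees, less where a joint would pass 70% of its speed; a pose out of reach is approached as far as the arm can. A call with a number of a shift or a turn outside -1 to 1 is refused whole. A call with a gripper value outside its range is refused whole. The fingers move at their own pace and stop on an object; "squeeze" is the grip in N (left out, the last holds). Time passes only in rows, so rows that repeat a pose let the fingers close. It gives the time, the measured TCP pose, the force, the opening and the grip force at its end, in the units of the state.
- bot.sense(): the state, without advancing time (a new reading comes with each control period).
- bot.capture(name): name is "scene" or "top" or "wrist"; returns the picture (400x640x3 uint8, red, green, blue); there is no depth.
- bot.camera_info(name): a dict with "camera_matrix" (3x3 intrinsics, pixels), "D" ([k1, k2, p1, p2, k3] as OpenCV has them; the pictures are not rectified), "rvec" (rotation vector, rad) and "tvec" (3), from world to camera coordinates, as OpenCV has them. Camera axes: x right, y down, z forward; pixel columns grow to the right and rows downward; lengths in m; the calibration is good to about 2 mm. A picture is of the moment at which its call begins: read the wrist's pose just before it. camera_info takes no time and is no camera call; for the wrist camera it gives the pose at the moment of the call.
- bot.job_done(): hands the job in; it is judged then, once.
Trained networks look in the newest picture that a camera, given by its name, has taken for a name from the list of things; names that differ only in an ending like _2 or _b are one class to them, and where a whole thing is asked for, a point or a joint stands for the part that bears it (a point fixed in the world has none). Each returns a list of dicts, best first, with "confidence" (0 to 1); they miss things now and then, are a little off and sometimes report something else, mostly with a low value. They report only what shows in the picture. A call takes as long as a camera call. They do not tell look-alikes from the thing itself.
- bot.look_for(camera, thing): "xyz" ([x, y, z] in m, in world coordinates, good to about 4 mm: the middle of the surface that is visible of it).
- bot.regions_of(camera, thing): "pixels" (400x640 bool, what is visible of it).
The state is a dict: "clock": time; "joint_positions": joint angles; "dq": joint speeds; "joint_torque": joint torques, N m; "position": TCP position; "tool_rot": TCP orientation; "contact_force": force on the tool from outside, world axes, zero at the start; "wrist_torque": the same for the moment, N m; "opening": finger opening in m; "finger_force": force on a finger pad.
Only numpy, scipy, OpenCV 4.12 (cv2) and the standard library are available. Lean on these libraries where they do the work, as an engineer would, in place of code of your own. Each camera call takes 0.05 s, during which the arm holds its last target. There are 200 camera calls.

## Working session

There is one attempt and no reset: what is moved stays moved. The work goes in short steps, Python scripts to look and compute and a tool call to move; the robot and the scene stay as the last step left them, time stands still between calls to the robot, and variables do not carry over. Pictures are saved under pics/ and viewed, at most 10 in all, crops included, and the job is handed in when it is done.

Besides the shell and the picture viewer there is one more tool, called in YAML: its name, and indented under it one key for each argument. drive_tool: Moves the arm, as the interface text tells. Its arguments: {"type":"object","properties":{"series":{"type":"array"},"squeeze":{"type":"number"}},"required":["series"]}

```bash
mkdir -p pics; cat > h.py <<'E'
import numpy as np,cv2
from workcell import bot
def P(c):
    i=bot.camera_info(c);return np.array(i["camera_matrix"],float),np.array(i["D"],float),cv2.Rodrigues(np.array(i["rvec"],float))[0],np.array(i["tvec"],float).ravel()
def ray(cam,uv):
    K,D,R,t=cam
    n=cv2.undistortPoints(np.array([[uv]],float),K,D)[0,0]
    d=R.T@np.array([n[0],n[1],1]);return -R.T@t,d/np.linalg.norm(d)
def onz(cam,uv,z):
    o,d=ray(cam,uv);return o+d*(z-o[2])/d[2]
def tri(rs):
    A=sum(np.eye(3)-np.outer(d,d) for o,d in rs);b=sum((np.eye(3)-np.outer(d,d))@o for o,d in rs)
    p=np.linalg.solve(A,b);return p,[np.linalg.norm(np.cross(p-o,d)) for o,d in rs]
def proj(cam,X):
    K,D,R,t=cam;return cv2.projectPoints(np.array(X,float).reshape(-1,3),cv2.Rodrigues(R)[0],t,K,D)[0].reshape(-1,2)
E
python3 - <<'E'
from h import *
np.set_printoptions(precision=3,suppress=True)
s=bot.sense();print(s["clock"],s["position"],s["tool_rot"])
ims=[]
for c in("scene","top"):
    im=bot.capture(c);ims.append(im);cv2.imwrite(f"pics/{c}0.png",im[...,::-1])
    for t in("bushing","bushing_large","bushing_small","bracket"):
        for r in bot.look_for(c,t):print(c,t,np.array(r["xyz"]),round(r["confidence"],2),proj(P(c),r["xyz"])[0])
print(bot.sense()["clock"])
E
```

```text
0.0 [0.274 0.589 0.195] [[-0.906  0.422 -0.001]
 [ 0.422  0.906 -0.002]
 [-0.    -0.002 -1.   ]]
scene bushing [0.433 0.191 0.04 ] 0.88 [389.145 209.09 ]
scene bushing [0.491 0.285 0.04 ] 0.73 [414.359 253.842]
scene bushing [0.591 0.321 0.041] 0.73 [399.677 304.461]
scene bushing [0.42  0.371 0.039] 0.72 [477.982 253.827]
scene bushing [0.571 0.214 0.045] 0.69 [353.961 260.416]
scene bushing_large [0.48  0.095 0.041] 0.66 [333.298 199.125]
scene bushing_small [0.64  0.163 0.041] 0.62 [305.112 272.061]
scene bracket [ 0.59  -0.182  0.027] 0.81 [195.757 171.315]
top bushing [0.422 0.189 0.04 ] 0.94 [276.792 261.176]
top bushing [0.483 0.283 0.04 ] 0.92 [231.059 232.354]
top bushing [0.412 0.371 0.041] 0.85 [188.266 267.937]
top bushing [0.566 0.216 0.036] 0.81 [263.183 192.417]
top bushing [0.59  0.324 0.04 ] 0.6 [211.666 181.982]
top bushing_large [0.479 0.089 0.042] 0.96 [324.233 232.452]
top bushing_small [0.637 0.158 0.038] 0.48 [290.266 158.711]
top bracket [ 0.566 -0.196  0.032] 0.56 [456.513 188.927]
0.5
```

View pics/scene0.png

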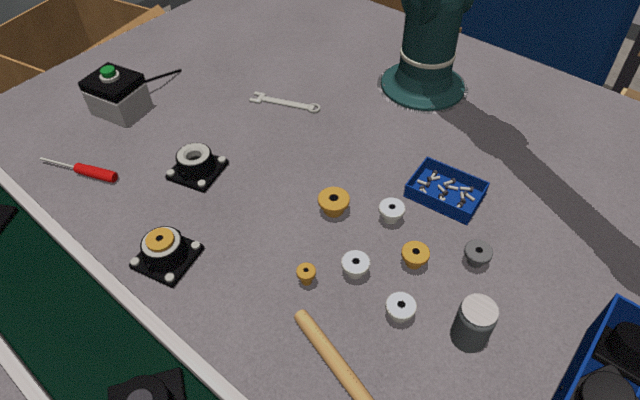

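View pics/top0.png

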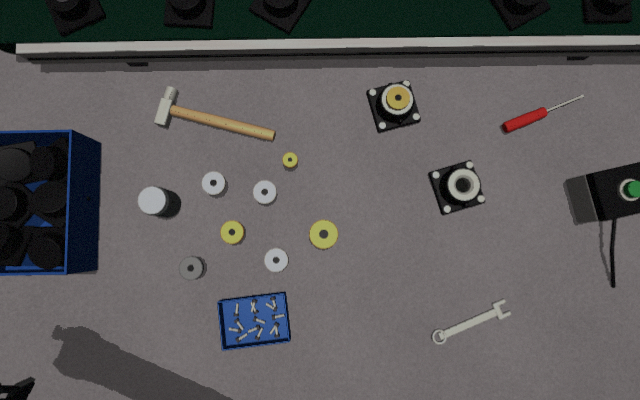

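Scene: the brass bushings are at (333,201), (415,254) and (306,273). White ones are at (392,210), (356,264) and (401,306), and a grey one at (478,252). The middle-sized brass one is at (415,254) in scene and (231,232) in top. The empty bracket with the open bore is at (194,160) in scene and (462,185) in top; the bracket with brass in it is the finished one. I'll confirm this in a crop and triangulate.

```bash
cat > m.py <<'E'
from h import *
np.set_printoptions(precision=4,suppress=True)
def blob(m,near):
    n,l,st,c=cv2.connectedComponentsWithStats(m.astype(np.uint8))
    k=[i for i in range(1,n) if st[i,4]>8];i=min(k,key=lambda i:np.hypot(*(c[i]-near)));return l==i,c[i],st[i]
def ell(m):
    c=max(cv2.findContours(m.astype(np.uint8),cv2.RETR_EXTERNAL,cv2.CHAIN_APPROX_NONE)[0],key=cv2.contourArea)
    return cv2.fitEllipse(cv2.convexHull(c)),c
E
python3 - <<'E'
from m import *
out=[]
R={"plug":[],"ring":[]}
for c,b,r in(("scene",(415,254),(193,157)),("top",(232,232),(463,184))):
    im=cv2.imread(f"pics/{c}0.png");hsv=cv2.cvtColor(im,cv2.COLOR_BGR2HSV);cam=P(c)
    x,y=b;w=im[y-7:y+8,x-7:x+8].astype(float).sum(2);wt=np.clip(0.5*(np.median(w)+w.min())-w,0,None)
    yy,xx=np.mgrid[-7:8,-7:8];wt[np.hypot(xx,yy)>6]=0
    p=np.array([x+(wt*xx).sum()/wt.sum(),y+(wt*yy).sum()/wt.sum()]);R["plug"].append(ray(cam,p))
    ring,cc,st=blob((hsv[...,2]>115)&(hsv[...,1]<90)&(np.hypot(*(np.indices((400,640))[::-1]-np.array(r)[:,None,None]))<24),r)
    e,_=ell(ring);R["ring"].append(ray(cam,e[0]))
    print(c,"plug",p,onz(cam,p,.04),"ring",e,st,onz(cam,e[0],.052))
    for q in(b,r):
        cr=cv2.resize(im[q[1]-30:q[1]+30,q[0]-30:q[0]+30],(380,290),interpolation=cv2.INTER_CUBIC)if 0 else cv2.resize(im[q[1]-28:q[1]+28,q[0]-38:q[0]+38],(380,280),interpolation=cv2.INTER_CUBIC)
        out.append(cr)
for k in R:print(k,tri(R[k]))
cv2.imwrite("pics/crop.png",np.vstack([np.hstack(out[:2]),np.hstack(out[2:])]))
E
```

```text
scene plug [415.6049 250.8384] [0.4839 0.2828 0.04  ] ring ((191.01214599609375, 150.73020935058594), (32.28273391723633, 50.20970153808594), 72.500732421875) [170 134  47  33 943] [ 0.5691 -0.2142  0.052 ]
top plug [231.4707 231.5811] [0.485  0.2823 0.04  ] ring ((463.51409912109375, 184.3263397216797), (30.65888214111328, 31.78468132019043), 138.63255310058594) [448 169  32  32 576] [ 0.5728 -0.2039  0.052 ]
plug (array([0.4847, 0.2826, 0.0406]), [np.float64(0.0004885292711075161), np.float64(0.0004885292711074359)])
ring (array([ 0.5733, -0.2027,  0.0608]), [np.float64(0.0023828548501356704), np.float64(0.002382854850135766)])
```

View pics/crop.png

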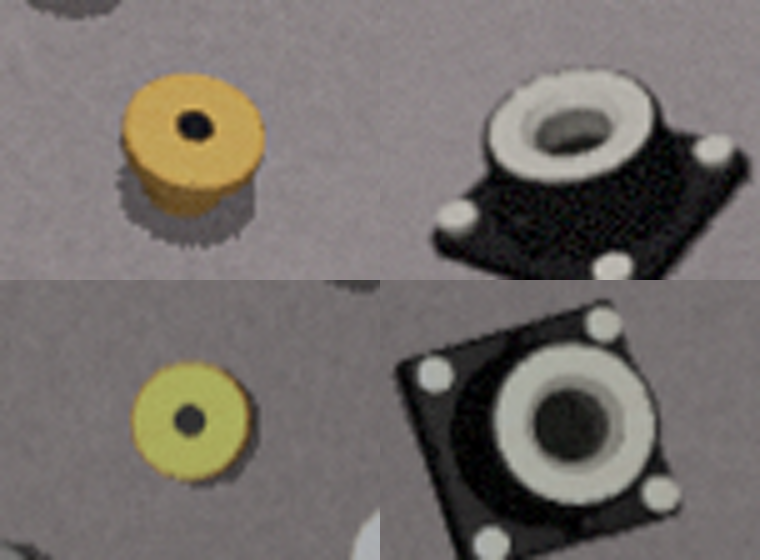

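The crop confirms it. The brass middle bushing's plug triangulates to (0.485, 0.283, 0.0406), which matches its 40 mm height. The bracket with the open bore has a clean ring, centred at about (193.6,154.2) in scene and (463.5,184.3) in top. I'll redo the ring triangulation with the hand-read scene centre and work out the first move.

```bash
cat >> h.py <<'E'
def sh(target):
    s=bot.sense();p=np.array(s["position"]);R=np.array(s["tool_rot"])
    d=R.T@(np.array(target)-p);print("t",round(s["clock"],2),"p",p.round(4),"F",np.round(s["contact_force"],1),"op",round(s["opening"],4),"shift/0.3",(d/0.3).round(4),"rows",round(np.linalg.norm(d)/.0625,1));return d
E
python3 - <<'E'
from h import *
print(tri([ray(P("scene"),(193.4,154.0)),ray(P("top"),(463.5,184.3))]))
sh([.4847,.2826,.16])
E
```

```text
(array([ 0.57251798, -0.20356444,  0.05153196]), [np.float64(0.0006396259033125515), np.float64(0.0006396259033124846)])
t 0.5 p [0.2744 0.5892 0.1963] F [ 0.  -0.1  0.4] op 0.0855 shift/0.3 [-1.0669 -0.6305  0.1212] rows 6.0
```

drive_tool:
  series:
    - [[-0.17,-0.1,0.02,0,0,0,1],[-0.34,-0.2,0.04,0,0,0,1],[-0.51,-0.3,0.06,0,0,0,1],[-0.68,-0.4,0.08,0,0,0,1],[-0.85,-0.5,0.1,0,0,0,1],[-1.0,-0.59,0.12,0,0,0,1],[-1.0,-0.59,0.12,0,0,0,1],[-1.0,-0.59,0.12,0,0,0,1]]

```text
clock: 1.5
position: [0.4715, 0.3026, 0.1605]
tool_rot: [[-0.906, 0.422, -0.0], [0.422, 0.906, 0.001], [0.0, 0.001, -1.0]]
contact_force: [-0.2, 0.7, -0.5]
opening: 0.0854
finger_force: 0.0
```

```bash
python3 - <<'E'
from m import *
s=bot.sense();cam=P("wrist");im=bot.capture("wrist");cv2.imwrite("pics/w1.png",im[...,::-1])
print(proj(cam,[.4847,.2826,.04]))
for r in bot.look_for("wrist","bushing"):print(np.array(r["xyz"]),r["confidence"],proj(cam,r["xyz"])[0])
sh([.4847,.2826,.16])
E
```

```text
[[307.7639 206.6608]]
[0.4128 0.3712 0.0387] 0.98 [360.6166  99.5987]
[0.4236 0.195  0.0372] 0.67 [202.4409 188.2492]
[0.5844 0.3216 0.0427] 0.62 [381.5278 274.2992]
[0.4833 0.2824 0.0418] 0.6 [306.904  206.0204]
[0.5652 0.2137 0.0395] 0.58 [282.8393 296.2259]
t 1.6 p [0.4708 0.3037 0.1605] F [ 0.1 -0.4  0. ] op 0.0852 shift/0.3 [-0.0715 -0.0444  0.0017] rows 0.4
```

View pics/w1.png

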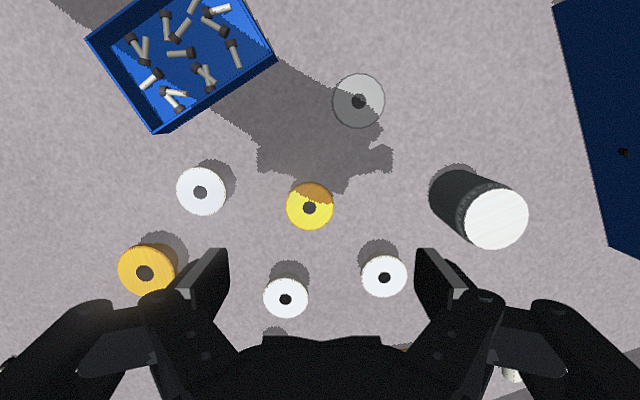

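The middle brass bushing's plug is at (309,207), within 1 px of the prediction (308,207). The space around it is free for the open fingers, so I descend.

drive_tool:
  series:
    - [[-0.0715,-0.0445,0.1,0,0,0,1],[-0.0715,-0.0445,0.2,0,0,0,1],[-0.0715,-0.0445,0.3,0,0,0,1],[-0.0715,-0.0445,0.4,0,0,0,1],[-0.0715,-0.0445,0.468,0,0,0,1],[-0.0715,-0.0445,0.468,0,0,0,1],[-0.0715,-0.0445,0.468,0,0,0,1],[-0.0715,-0.0445,0.468,0,0,0,0.5]]
  squeeze: 50

```text
clock: 2.6
position: [0.4861, 0.2818, 0.0212]
tool_rot: [[-0.907, 0.422, 0.002], [0.422, 0.907, 0.001], [-0.001, 0.002, -1.0]]
contact_force: [0.0, -0.1, -0.6]
opening: 0.0701
finger_force: 0.0
```

```bash
python3 - <<'E'
from h import *
sh([.4847,.2826,.02])
E
```

```text
t 2.6 p [0.4861 0.2818 0.0212] F [ 0.  -0.1 -0.6] op 0.0701 shift/0.3 [0.0053 0.0004 0.0039] rows 0.0
```

drive_tool:
  series:
    - [[0.005,0,0.003,0,0,0,0.5],[0.005,0,0.003,0,0,0,0.3],[0.005,0,0.003,0,0,0,0.3],[0.005,0,0.003,0,0,0,0.3],[0.005,0,0.003,0,0,0,0.3]]
  squeeze: 50

```text
clock: 3.22
position: [0.4841, 0.2816, 0.0191]
tool_rot: [[-0.906, 0.422, 0.0], [0.422, 0.906, -0.0], [-0.0, 0.0, -1.0]]
contact_force: [0.1, -0.6, 0.6]
opening: 0.0255
finger_force: 0.0
```

```bash
python3 - <<'E'
from h import *
sh([.4847,.2826,.18])
im=bot.capture("wrist");cv2.imwrite("pics/w2.png",im[...,::-1])
E
```

```text
t 3.23 p [0.4841 0.2816 0.0191] F [ 0.1 -0.6  0.6] op 0.0255 shift/0.3 [-3.000e-04  3.900e-03 -5.364e-01] rows 2.6
```

View pics/w2.png

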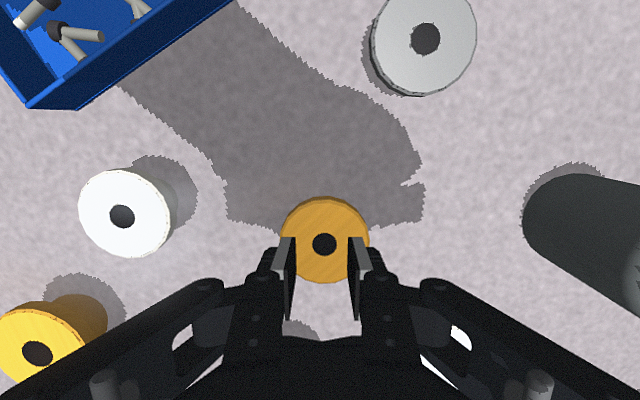

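The fingers have closed to 25 mm without gripping. The plug is at (324,244) and the pad tips at about (285,238) and (357,238), in front of the flange. I'll check the geometry before going on.

```bash
python3 - <<'E'
from h import *
np.set_printoptions(precision=4,suppress=True)
s=bot.sense();cam=P("wrist");R=np.array(s["tool_rot"]);p=np.array(s["position"])
K,D,Rc,t=cam;C=-Rc.T@t;print("cam in tool",R.T@(C-p),"cam axes in tool",R.T@Rc.T)
print("pred plug",proj(cam,[.4847,.2826,.04]),"obs on z=.04",onz(cam,(324,244),.04),"TCP px",proj(cam,p))
for z in(0,-.01,-.02,-.03):print(z,proj(cam,[p+R@np.array([x,y,z]) for x in(-.011,.011) for y in(-.0128,.0128)]).tolist())
for c,q in(("top",(231.47,231.58)),("scene",(415.6,250.84))):
    bot.capture(c)
    for r in bot.look_for(c,"bushing"):
        x=np.array(r["xyz"])
        if np.hypot(*(x[:2]-[.485,.283]))<.04:print(c,x,proj(P(c),x))
im=bot.capture("scene");cv2.imwrite("pics/s2.png",cv2.resize(im[180:320,320:510],(760,560),interpolation=cv2.INTER_CUBIC)[...,::-1])
E
```

```text
cam in tool [ 0.0658  0.0005 -0.1782] cam axes in tool [[-0.0001 -0.9655 -0.2604]
 [ 1.     -0.0004  0.0014]
 [-0.0014 -0.2604  0.9655]]
pred plug [[322.1166 242.5734]] obs on z=.04 [0.4859 0.2832 0.04  ] TCP px [[320.0259 229.1112]]
0 [[299.42725091055144, 245.80588104159565], [340.6607073632444, 245.78041222671865], [298.7466303728791, 211.9141655968524], [341.2611797262247, 211.89372765531974]]
-0.01 [[298.298802538812, 252.57892244326456], [341.7098039094902, 252.5509549518552], [297.5423488936759, 217.0616789908476], [342.37893676968173, 217.03920542223958]]
-0.02 [[297.0449676246838, 260.1061719607022], [342.87546851760726, 260.07530342276124], [296.1991859249531, 222.80377512792234], [343.6255861480449, 222.77892769423207]]
-0.03 [[295.643708440528, 268.52049801345095], [344.1781891800298, 268.48623433221786], [294.6917042557506, 229.24954411648665], [345.0247338072226, 229.2219043497878]]
scene [0.4946 0.2809 0.0418] [[411.507  253.5179]]
```

View pics/s2.png

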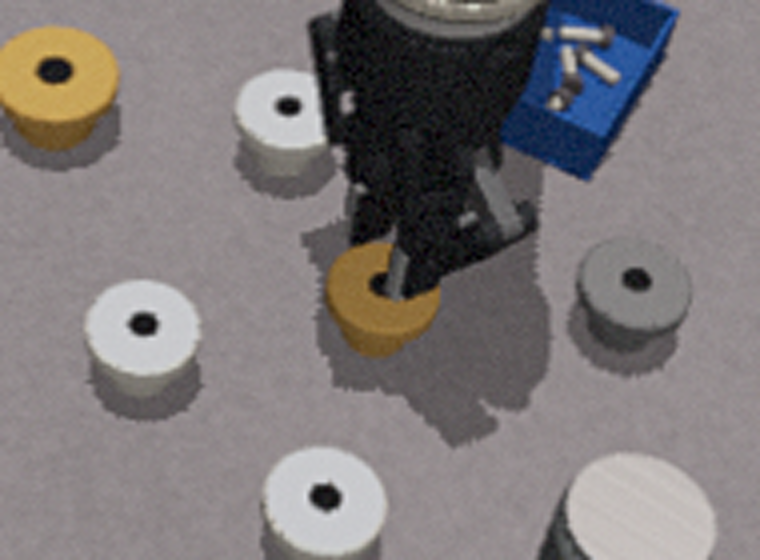

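```bash
python3 - <<'E'
from h import *
np.set_printoptions(precision=1,suppress=True)
s=bot.sense();R=np.array(s["tool_rot"]);p=np.array(s["position"])
for z in(0,-.02,-.03,-.04,-.05):
    print(z,[ (proj(P("scene"),p+R@np.array([-.011,y,z]))[0]-[320,180])*4 for y in(.0128,.02)],"wrist +x corners",proj(P("wrist"),[p+R@np.array([.011,y,z]) for y in(-.0128,.0128)]).ravel())
E
```

```text
0 [array([368.2, 340.5]), array([377. , 352.8])] wrist +x corners [298.8 211.9 341.3 211.9]
-0.02 [array([374., 314.]), array([383. , 326.3])] wrist +x corners [296.3 222.8 343.7 222.8]
-0.03 [array([377. , 300.4]), array([386.1, 312.7])] wrist +x corners [294.8 229.3 345.1 229.3]
-0.04 [array([380.1, 286.5]), array([389.2, 298.9])] wrist +x corners [293.1 236.6 346.7 236.5]
-0.05 [array([383.2, 272.4]), array([392.4, 284.8])] wrist +x corners [291.1 244.9 348.5 244.8]
```

Both views put the fingertips about 40 mm behind the reported TCP, at z≈0.059 instead of 0.019. The scene crop shows the tip at (395,297) and the wrist picture shows the corners at (296,238) and (349,238). So the real tip is about 38 mm behind the stated TCP when shut, and I'll use that offset. Next I open, lower by 38 mm with the force watched, and close again.

drive_tool:
  series:
    - [[0,0.004,0,0,0,0,1],[0,0.004,0,0,0,0,1],[0,0.004,0,0,0,0,1],[0,0.004,0,0,0,0,1],[0,0.004,0.04,0,0,0,1],[0,0.004,0.08,0,0,0,1],[0,0.004,0.1,0,0,0,1],[0,0.004,0.1,0,0,0,1]]

```text
clock: 4.53
position: [0.4841, 0.2823, -0.0118]
tool_rot: [[-0.906, 0.422, -0.001], [0.422, 0.906, -0.001], [0.001, -0.001, -1.0]]
contact_force: [0.5, -0.5, -0.1]
opening: 0.0851
finger_force: 0.0
```

```bash
python3 - <<'E'
from h import *
sh([.4851,.2828,-.019])
E
```

```text
t 4.53 p [ 0.4841  0.2823 -0.0118] F [ 0.5 -0.5 -0.1] op 0.0851 shift/0.3 [-0.0024  0.0029  0.0239] rows 0.1
```

drive_tool:
  series:
    - [[-0.002,0.003,0.024,0,0,0,1],[-0.002,0.003,0.024,0,0,0,0.3],[-0.002,0.003,0.024,0,0,0,0.3],[-0.002,0.003,0.024,0,0,0,0.3],[-0.002,0.003,0.024,0,0,0,0.3],[-0.002,0.003,0.024,0,0,0,0.3],[-0.002,0.003,0.024,0,0,0,0.3]]
  squeeze: 60

```text
clock: 5.4
position: [0.4857, 0.2833, -0.0175]
tool_rot: [[-0.906, 0.422, 0.0], [0.422, 0.906, 0.0], [-0.0, 0.0, -1.0]]
contact_force: [-0.9, -1.7, 5.3]
opening: 0.0479
finger_force: 61.1
```

```bash
python3 - <<'E'
from h import *
sh([.4851,.2828,.10])
E
```

```text
t 5.4 p [ 0.4857  0.2833 -0.0175] F [-0.9 -1.7  5.3] op 0.0479 shift/0.3 [ 0.0011 -0.0022 -0.3917] rows 1.9
```

Gripped: 48 mm opening and 61 N. Now I lift.

drive_tool:
  series:
    - [[0,0,-0.06,0,0,0,0.3],[0,0,-0.15,0,0,0,0.3],[0,0,-0.25,0,0,0,0.3],[0,0,-0.35,0,0,0,0.3],[0,0,-0.42,0,0,0,0.3],[0,0,-0.42,0,0,0,0.3],[0,0,-0.42,0,0,0,0.3]]

```text
clock: 6.28
position: [0.4849, 0.2829, 0.1074]
tool_rot: [[-0.907, 0.422, -0.001], [0.422, 0.907, -0.001], [0.001, -0.001, -1.0]]
contact_force: [-0.3, 0.1, -2.6]
opening: 0.0476
finger_force: 62.3
```

```bash
python3 - <<'E'
from h import *
sh([.5725,-.2036,.11])
im=bot.capture("wrist");cv2.imwrite("pics/w3.png",im[...,::-1])
E
```

```text
t 6.28 p [0.4849 0.2829 0.1074] F [-0.3  0.1 -2.6] op 0.0476 shift/0.3 [-0.9493 -1.347  -0.0082] rows 7.9
```

View pics/w3.png

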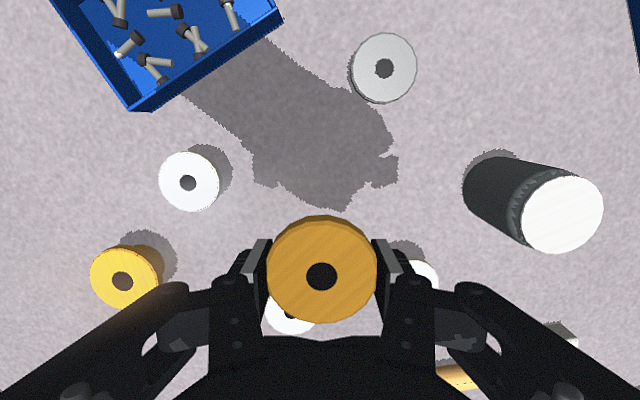

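The bushing is held upright, with its plug at (321,276). I carry it to above the bracket in two calls.

drive_tool:
  series:
    - [[-0.1,-0.142,0,0,0,0,0.3],[-0.2,-0.284,0,0,0,0,0.3],[-0.3,-0.426,0,0,0,0,0.3],[-0.4,-0.568,0,0,0,0,0.3],[-0.5,-0.71,0,0,0,0,0.3],[-0.6,-0.852,0,0,0,0,0.3],[-0.69,-0.98,0,0,0,0,0.3],[-0.69,-0.98,0,0,0,0,0.3]]

```text
clock: 7.32
position: [0.5484, -0.076, 0.1068]
tool_rot: [[-0.903, 0.429, -0.002], [0.429, 0.903, -0.002], [0.0, -0.003, -1.0]]
contact_force: [-0.5, 1.0, -2.4]
opening: 0.0474
finger_force: 62.4
```

```bash
python3 - <<'E'
from h import *
d=sh([.5725,-.2036,.11])
s=bot.sense();R=np.array(s["tool_rot"]);p=np.array(s["position"])
q=onz(P("wrist"),(321,276),p[2]+.0575);print("plug in tool",R.T@(q-p))
E
```

```text
t 7.33 p [ 0.5484 -0.076   0.1068] F [-0.5  1.  -2.4] op 0.0474 shift/0.3 [-0.2552 -0.3498 -0.0098] rows 2.1
plug in tool [-0.00035483  0.00054611 -0.05750197]
```

drive_tool:
  series:
    - [[-0.1,-0.14,0,0,0,0,0.3],[-0.2,-0.28,0,0,0,0,0.3],[-0.2552,-0.3498,0,0,0,0,0.3],[-0.2552,-0.3498,0,0,0,0,0.3],[-0.2552,-0.3498,0,0,0,0,0.3],[-0.2552,-0.3498,0,0,0,0,0.3]]

```text
clock: 8.07
position: [0.5741, -0.196, 0.1075]
tool_rot: [[-0.908, 0.42, -0.001], [0.42, 0.908, 0.001], [0.001, 0.001, -1.0]]
contact_force: [0.2, 0.2, -2.5]
opening: 0.0475
finger_force: 62.5
```

```bash
python3 - <<'E'
from h import *
sh([.5725,-.2036,.03])
im=bot.capture("wrist");cv2.imwrite("pics/w4.png",im[...,::-1])
im=bot.capture("top");cv2.imwrite("pics/t4.png",im[...,::-1])
cam=P("wrist");a=np.linspace(0,2*np.pi,12)
im=cv2.imread("pics/w4.png");cv2.polylines(im,[proj(cam,np.c_[.5725+.021*np.cos(a),-.2036+.021*np.sin(a),0*a+.052]).round().astype(np.int32)],True,(0,0,255),1);cv2.imwrite("pics/w4.png",im)
E
```

```text
t 8.07 p [ 0.5741 -0.196   0.1075] F [ 0.2  0.2 -2.5] op 0.0475 shift/0.3 [-0.0063 -0.0254  0.2582] rows 1.2
```

View pics/w4.png

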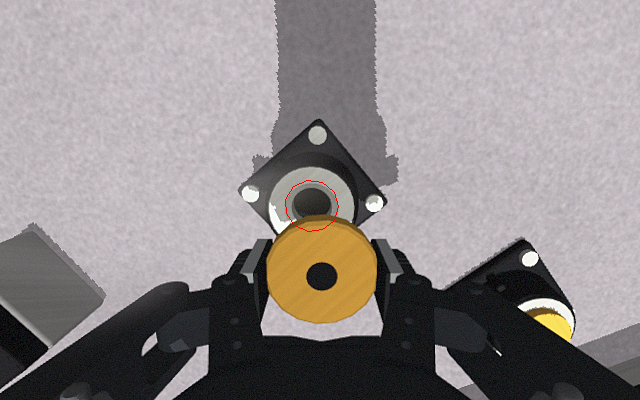

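The bore in the wrist picture is at about (313,204), and the lead-in circle drawn from my estimate is centred at (311.5,206). They agree within about 1 mm.

drive_tool:
  series:
    - [[-0.006,-0.025,0,0,0,0,0.3],[-0.006,-0.025,0.1,0,0,0,0.3],[-0.006,-0.025,0.2,0,0,0,0.3],[-0.006,-0.025,0.22,0,0,0,0.3],[-0.006,-0.025,0.22,0,0,0,0.3],[-0.006,-0.025,0.22,0,0,0,0.3]]

```text
clock: 8.93
position: [0.5736, -0.2062, 0.0433]
tool_rot: [[-0.906, 0.422, 0.002], [0.422, 0.906, -0.001], [-0.002, 0.0, -1.0]]
contact_force: [-0.0, 0.1, -2.1]
opening: 0.0474
finger_force: 62.5
```

```bash
python3 - <<'E'
from h import *
sh([.5725,-.2036,.025])
E
```

```text
t 8.93 p [ 0.5736 -0.2062  0.0433] F [-0.   0.1 -2.1] op 0.0474 shift/0.3 [0.0072 0.0062 0.0608] rows 0.3
```

drive_tool:
  series:
    - [[0.005,0.005,0,0,0,0,0.3],[0.005,0.005,0,0,0,0,0.3],[0.005,0.005,0.02,0,0,0,0.3],[0.005,0.005,0.04,0,0,0,0.3],[0.005,0.005,0.06,0,0,0,0.3],[0.005,0.005,0.06,0,0,0,0.3]]

```text
clock: 9.68
position: [0.5718, -0.2037, 0.0232]
tool_rot: [[-0.906, 0.422, -0.0], [0.422, 0.906, -0.0], [0.0, -0.0, -1.0]]
contact_force: [0.8, 0.4, -2.9]
opening: 0.0476
finger_force: 62.5
```

```bash
python3 - <<'E'
from h import *
sh([.5725,-.2036,.02])
E
```

```text
t 9.68 p [ 0.5718 -0.2037  0.0232] F [ 0.8  0.4 -2.9] op 0.0476 shift/0.3 [-0.0018  0.0014  0.0108] rows 0.1
```

The shank is 11 mm into the bore with almost no side force. I lower it to just above the rubber ring.

drive_tool:
  series:
    - [[-0.001,0.001,0.008,0,0,0,0.3],[-0.001,0.001,0.016,0,0,0,0.3],[-0.001,0.001,0.02,0,0,0,0.3],[-0.001,0.001,0.02,0,0,0,0.3]]

```text
clock: 10.18
position: [0.5722, -0.2036, 0.0178]
tool_rot: [[-0.907, 0.422, -0.0], [0.422, 0.907, -0.0], [0.0, -0.0, -1.0]]
contact_force: [0.1, -1.0, -2.0]
opening: 0.0472
finger_force: 62.5
```

Still free. Now I release, retreat and look.

drive_tool:
  series:
    - [[0,0,0,0,0,0,0.7],[0,0,0,0,0,0,1],[0,0,0,0,0,0,1],[0,0,0,0,0,0,1],[0,0,-0.08,0,0,0,1],[0,0,-0.16,0,0,0,1],[0,0,-0.18,0,0,0,0],[0,0,-0.18,0,0,0,0]]

```text
clock: 11.18
position: [0.5723, -0.2035, 0.0719]
tool_rot: [[-0.907, 0.422, 0.0], [0.422, 0.907, 0.0], [-0.0, 0.0, -1.0]]
contact_force: [0.4, 1.1, -0.1]
opening: 0.0512
finger_force: 0.0
```

drive_tool:
  series:
    - [[0,0,0,0,0,0,0],[0,0,0,0,0,0,0],[0,0,0,0,0,0,0],[0,0,0,0,0,0,0]]

```text
clock: 11.68
position: [0.5722, -0.2035, 0.0716]
tool_rot: [[-0.907, 0.422, -0.0], [0.422, 0.907, 0.0], [0.0, -0.0, -1.0]]
contact_force: [0.6, -0.4, -0.2]
opening: -0.0003
finger_force: 0.0
```

```bash
python3 - <<'E'
from h import *
np.set_printoptions(precision=4,suppress=True)
sh([.5725,-.2036,.035])
cam=P("wrist");im=bot.capture("wrist");R=np.array(bot.sense()["tool_rot"]);p=np.array(bot.sense()["position"])
print("plug pred at top z .072",proj(cam,[.5725,-.2036,.072]),"shut tip pred",[proj(cam,p+R@np.array([.011,0,z]))[0] for z in(0,-.03,-.036,-.042)])
sc=bot.capture("scene")[110:220,130:270]
cv2.imwrite("pics/w5.png",np.vstack([np.hstack([im,cv2.resize(sc,(160,125))[:0]] )if 0 else im[120:400,120:520], cv2.resize(sc,(400,314),interpolation=cv2.INTER_CUBIC)])[...,::-1])
E
```

```text
t 11.68 p [ 0.5722 -0.2035  0.0716] F [ 0.6 -0.4 -0.2] op -0.0003 shift/0.3 [-0.0012  0.0002  0.1221] rows 0.6
plug pred at top z .072 [[320.1378 229.8291]] shut tip pred [array([320.0562, 212.0846]), array([319.915 , 229.4505]), array([319.8803, 233.7196]), array([319.8429, 238.3276])]
```

View pics/w5.png

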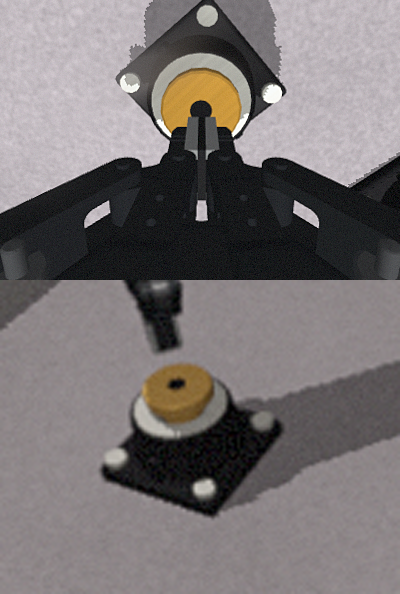

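The bushing stands upright in the bore, with its flange a little above the face and its plug at about (320,229). The closed fingertips are at about (320,237), so the tip offset is about 40 mm, and I expect contact near TCP z≈0.032. I approach, then press in small steps.

drive_tool:
  series:
    - [[-0.001,0,0.05,0,0,0,0],[-0.001,0,0.1,0,0,0,0],[-0.001,0,0.115,0,0,0,0],[-0.001,0,0.12,0,0,0,0],[-0.001,0,0.124,0,0,0,0],[-0.001,0,0.124,0,0,0,0]]

```text
clock: 12.52
position: [0.5721, -0.2035, 0.0348]
tool_rot: [[-0.906, 0.422, -0.001], [0.422, 0.906, 0.001], [0.001, 0.0, -1.0]]
contact_force: [-2.2, 1.1, 5.6]
opening: -0.0001
finger_force: 2.8
```

Contact at z≈0.035 with 5.6 N. I press down in small steps.

drive_tool:
  series:
    - [[0,0,0.003,0,0,0,0],[0,0,0.006,0,0,0,0],[0,0,0.009,0,0,0,0],[0,0,0.012,0,0,0,0],[0,0,0.012,0,0,0,0]]

```text
clock: 13.15
position: [0.5721, -0.2035, 0.0314]
tool_rot: [[-0.906, 0.422, -0.001], [0.422, 0.906, 0.001], [0.001, 0.0, -1.0]]
contact_force: [-2.7, 1.6, 6.7]
opening: 0.0001
finger_force: 3.4
```

drive_tool:
  series:
    - [[0,0,0.003,0,0,0,0],[0,0,0.006,0,0,0,0],[0,0,0.009,0,0,0,0],[0,0,0.012,0,0,0,0],[0,0,0.012,0,0,0,0]]

```text
clock: 13.78
position: [0.5721, -0.2034, 0.0279]
tool_rot: [[-0.906, 0.422, -0.001], [0.422, 0.906, 0.001], [0.001, 0.0, -1.0]]
contact_force: [-3.5, 1.3, 7.7]
opening: 0.0001
finger_force: 3.7
```

drive_tool:
  series:
    - [[0,0,0.003,0,0,0,0],[0,0,0.006,0,0,0,0],[0,0,0.006,0,0,0,0]]

```text
clock: 14.15
position: [0.5719, -0.2033, 0.0272]
tool_rot: [[-0.906, 0.422, -0.001], [0.422, 0.906, 0.001], [0.002, 0.001, -1.0]]
contact_force: [-6.5, 2.5, 16.0]
opening: -0.0003
finger_force: 8.1
```

drive_tool:
  series:
    - [[0,0,0.003,0,0,0,0],[0,0,0.006,0,0,0,0],[0,0,0.006,0,0,0,0]]

```text
clock: 14.52
position: [0.5719, -0.2033, 0.0271]
tool_rot: [[-0.906, 0.422, -0.001], [0.422, 0.906, 0.002], [0.002, 0.001, -1.0]]
contact_force: [-11.5, 3.8, 28.1]
opening: 0.0002
finger_force: 14.3
```

```bash
python3 - <<'E'
from h import *
sh([.5725,-.2036,.022])
im=bot.capture("scene")
bot.capture("top")
cv2.imwrite("pics/s6.png",cv2.resize(im[120:200,150:240],(675,600),interpolation=cv2.INTER_CUBIC)[...,::-1])
E
```

```text
t 14.53 p [ 0.5719 -0.2033  0.0271] F [-11.5   3.8  28.1] op 0.0002 shift/0.3 [-0.0023  0.0001  0.0169] rows 0.1
```

View pics/s6.png

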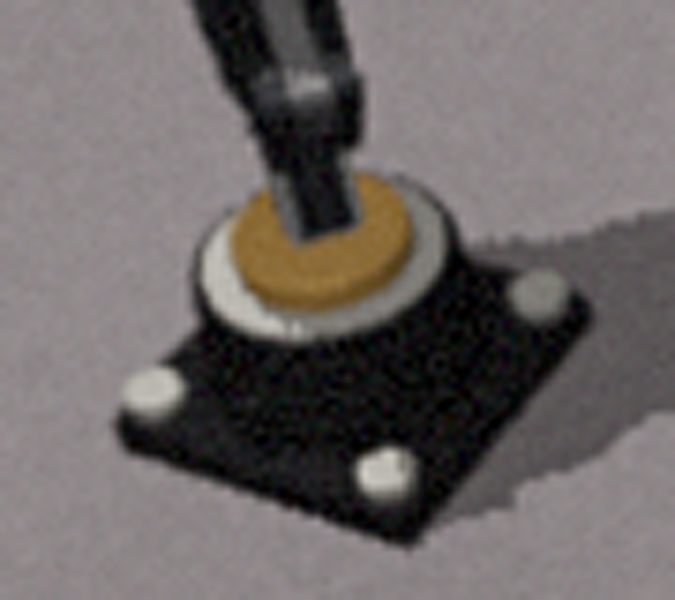

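The flange sits on the bright face. The force rose from 8 to 28 N with no further travel, so it is home. I withdraw and check the height numerically.

drive_tool:
  series:
    - [[0,0,-0.02,0,0,0,0],[0,0,-0.06,0,0,0,0],[0,0,-0.2,0,0,0,0],[0,0,-0.4,0,0,0,0],[0.2,0,-0.5,0,0,0,0],[0.4,0,-0.5,0,0,0,0],[0.5,0,-0.5,0,0,0,0],[0.5,0,-0.5,0,0,0,0]]

```text
clock: 15.62
position: [0.435, -0.1394, 0.1743]
tool_rot: [[-0.907, 0.421, 0.0], [0.421, 0.907, 0.001], [0.0, 0.001, -1.0]]
contact_force: [0.0, 0.2, 0.5]
opening: -0.0002
finger_force: 0.0
```

```bash
python3 - <<'E'
from h import *
np.set_printoptions(precision=4,suppress=True)
sh([.5725,-.2036,.2])
rs=[]
for c in("scene","top"):
    im=bot.capture(c);cam=P(c);x,y=proj(cam,[.5725,-.2036,.062])[0].round().astype(int)
    w=im[y-7:y+8,x-7:x+8].astype(float).sum(2);wt=np.clip(.5*(np.median(w)+w.min())-w,0,None)
    yy,xx=np.mgrid[-7:8,-7:8];wt[np.hypot(xx,yy)>6]=0
    q=(x+(wt*xx).sum()/wt.sum(),y+(wt*yy).sum()/wt.sum());rs.append(ray(cam,q));print(c,q,onz(cam,q,.062),w.min())
    for t in("bushing_large","bushing_small"):print(t,[np.array(r["xyz"]) for r in bot.look_for(c,t)][:2])
print(tri(rs))
E
```

```text
t 15.62 p [ 0.435  -0.1394  0.1743] F [0.  0.2 0.5] op -0.0002 shift/0.3 [-0.5058 -0.0007 -0.0856] rows 2.5
scene (np.float64(191.98263700488334), np.float64(149.7460661964189)) [ 0.5718 -0.2047  0.062 ] 19.0
bushing_large [array([0.4813, 0.0987, 0.0438])]
bushing_small [array([0.6405, 0.1631, 0.0432])]
top (np.float64(465.0385507246377), np.float64(183.77478260869566)) [ 0.5726 -0.2035  0.062 ] 103.0
bushing_large [array([0.4768, 0.0874, 0.0426])]
bushing_small [array([0.6347, 0.1548, 0.0411])]
(array([ 0.5725, -0.2031,  0.0633]), [np.float64(0.00016089558748722438), np.float64(0.0001608955874872964)])
```

The triangulated top is 63.3 mm against 62 mm expected, which is a thin margin. I calibrate the bias on the finished bracket (same seated height) and on the standing bushings.

```bash
python3 - <<'E'
from h import *
np.set_printoptions(precision=4,suppress=True)
I={c:np.mean([bot.capture(c).astype(float) for _ in range(4)],0) for c in("scene","top")}
def cen(c,xy):
    x,y=np.round(xy).astype(int)
    for _ in range(3):
        w=I[c][y-5:y+6,x-5:x+6].sum(2);wt=np.clip(.5*(np.median(w)+w.min())-w,0,None)
        yy,xx=np.mgrid[-5:6,-5:6];wt[np.hypot(xx,yy)>4.6]=0
        q=np.array([x+(wt*xx).sum()/wt.sum(),y+(wt*yy).sum()/wt.sum()]);x,y=q.round().astype(int)
    return q
for n,a,b in(("mine",(192,150),(465,184)),("finished",(159,239),(398,98)),("large",(334,199),(324,234)),("small",(306,272),(290,160)),("w1",(392,209),(277,260)),("w2",(401,305),(214,183)),("w3",(356,262),(265,192))):
    q=cen("scene",a),cen("top",b);print(n,*q,*tri([ray(P(c),p) for c,p in zip(("scene","top"),q)]))
E
```

```text
mine [191.9982 149.7227] [465.0518 183.7783] [ 0.5725 -0.2031  0.0634] [np.float64(0.00014355924759946673), np.float64(0.00014355924759958162)]
finished [158.935  237.5214] [397.6205  97.0473] [ 0.7591 -0.0708  0.0636] [np.float64(0.00034787872193153244), np.float64(0.0003478787219315915)]
large [333.3312 197.2722] [323.333 233.554] [0.4766 0.0916 0.0409] [np.float64(0.0003014726091578172), np.float64(0.0003014726091578266)]
small [305.4614 269.5272] [289.4469 159.0898] [0.6356 0.1596 0.0406] [np.float64(0.0001268445988927455), np.float64(0.00012684459889259747)]
w1 [391.7574 206.2325] [275.5416 259.6364] [0.425  0.1916 0.0411] [np.float64(0.0002987714282430689), np.float64(0.00029877142824306994)]
w2 [400.9733 303.7763] [212.8213 182.2488] [0.5889 0.3215 0.0407] [np.float64(0.00047191816558622755), np.float64(0.00047191816558604834)]
w3 [355.461  260.6468] [264.1979 191.3712] [0.5676 0.2138 0.0406] [np.float64(0.0002758981786768626), np.float64(0.00027589817867694125)]
```

My bushing (63.4 mm) stands as high as the one in the finished bracket (63.6 mm), with a bias of about +0.7 mm on the standing ones, so it is fully home. The large and small bushings have not moved.

```bash
python3 -c "
from workcell import bot
print(bot.job_done())"
```

```text
the job is handed in; nothing more can be done
None
```

The middle brass bushing is pressed home in the bracket (stopped at 28 N, same height as the finished one), the large and small bushings still stand where they were, and the job is handed in; the verdict was not shown.

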